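# Un-nest two clay cups and set each in its drying row

## Task

Two unbaked clay cups stand nested mouth-down on the bench, the larger pulled over the smaller. Lift the larger one off while the smaller stays standing where it is, then stand each cup mouth-down on the centre of the empty paper round of its own plank: the larger in the row of large cups, the smaller in the row of small cups. They are brittle: set them down rather than drop them, and tip neither over.

Things in the scene. Friction and masses are not known exactly. Their poses are not given: they have to be found in the camera images.
- large_mid (a point): Centre, half-way up, of the larger clay cup: plain beige, mouth down, 56 mm high, 66 mm across at the rim (below), 60 at the closed foot (top), wall 5, foot 8 thick, about 0.18 kg. At first it hangs over the smaller cup, resting on its foot: top at 68 mm, 6 mm play all round, nothing within 60 mm beside it. z up, yaw means nothing. A metal paint pot 45 mm high stands nearby.
- small_mid (a point): Centre, half-way up, of the smaller clay cup: plain beige, mouth down, 60 mm high, 42 mm across at the rim (below), 36 at the closed foot (top), about 0.09 kg. It stands on the bench, at first inside the larger cup (only its lowest 12 mm shows). z up, yaw means nothing. No thing standing within reach is taller than 90 mm.
- large_place (a point): Centre of the empty white paper round (90 mm across) on the plank of large cups, at the plank's top, 15 mm above the bench. The fixed plank, 270 by 100 mm, has three rounds in a row 90 mm apart; two bear upside-down cups of the larger size, the empty one may be any of the three. x along the row, y across it (free of neighbours), z up.
- small_place (a point): Centre of the empty white paper round (66 mm across) on the plank of small cups, at the plank's top, 15 mm above the bench. The fixed plank, 216 by 100 mm, has three rounds in a row 72 mm apart; two bear upside-down cups of the smaller size, the empty one may be any of the three. x along the row, y across it (free of neighbours), z up.
Mind the look-alikes: they are no part of the job. Leave any turquoise or yellow look-alike of the part that bears large_mid alone.

How it is judged:
By the outcome, as a careful person would: the job done as asked, in the order asked, and still so for the second after the job is handed in, with the robot touching nothing.
It also fails if it takes over 64 s, if anything falls off the work surface, if the arm or the gripper's body presses on something with over 40 N, if the wrist force passes 120 N, or if a joint passes its speed limit or range.

## Robot

A 7-joint arm with a two-finger parallel gripper is mounted at the origin on the work surface. World frame = base frame: x ahead of the robot, y to its left, z up, the work surface at z = 0. Lengths are in m, angles in rad, forces in N, time in s.
With the tool pointing down it reaches from about 0.425 to 0.925 m from the base axis. Payload 6.8 kg.
Tool frame: the origin (TCP) lies on the centre line of the jaws, within the pads' length; the fingertips stand 17 mm ahead of it and the grasp point (between the pads) lies 2 mm behind it (nose_length is the distance from the TCP to the fingertips, in m); z points along the fingers, x is the direction in which the jaws open and shut, and the axes are right-handed (so a half turn about z gives the same grasp; the last joint's range is limited). The gripper opens to 85 mm and grips with 20 to 120 N. Pads are 22 mm wide; open, the fingers measure 114 mm over their backs; the gripper's body (76 mm by 85 mm) begins 54 mm behind the grasp point. The pads swing forward as they close: fully open they stand 13 mm farther back than shut.
Start: joints at [1.216, 0.477, 0.022, 1.555, -0.011, 1.109, -0.083], TCP at [0.165, -0.655, 0.248] pointing down, gripper open.
Joint ranges: [-2.96, 2.96], [-0.34, 2.1], [-1.41, 1.46], [0.24, 2.44], [-1.37, 4.51], [0.17, 1.92], [-2.96, 2.96]. Speed limits (rad/s): [2.39, 2.39, 3.14, 3.14, 3.14, 3.14, 3.14].

## Interface

Orientations are given as a unit quaternion [w, x, y, z].
In Python, from station import * gives the robot as it stands.
- The arm moves only by the tool send_rows, never from a script. Its argument "commands" is a list of rows, each an object with "translation": the shift along the tool's x, y, z in m, a list of three; "rot": the turn, a rotation vector about the tool's x, y, z in degrees, a list of three; "grip": the finger opening in m, from 0 to 0.0854. In form: [{"translation": [tx, ty, tz], "rot": [rx, ry, rz], "grip": grip}, ...]. A call has exactly 5 rows; each row shifts and turns the commanded pose from where the row before left it, along the tool's axes as they then stand; what a row does not reach is not made up. A row lasts 1/12 s, in which the tool goes at most 41.7 mm and 7.16 degrees, less where a joint would pass 70% of its speed; a pose out of reach is approached as far as the arm can. A call with a gripper value outside its range is refused whole. The fingers move at their own pace and stop on an object; "force" is the grip in N (left out, the last holds). Time passes only in rows, so rows that do not move let the fingers close, or fill a call up. It gives the time, the measured TCP pose, the force and the opening at its end, in the units of the state.
- get_obs(): the state, without advancing time (a new reading comes with each control period).
- read_camera(name): name is "scene" or "side" or "wrist"; returns a dict with "pixels" (420x560x3 uint8, red, green, blue), "depth" (420x560 float32, m along the optical axis (not along the pixel's ray), 0 where there is no reading), "mtx" (3x3 intrinsics, pixels), "extrinsics" (4x4, takes a point from camera to world coordinates). Camera axes: x right, y up, looking along -z (the intrinsics and any distortion apply to the point x, -y, -z); pixel columns grow to the right and rows downward; lengths in m; the calibration is good to about 2 mm. A picture is of the moment at which its call begins.
- hand_in(): hands the job in, once; it reports no verdict.
The state is a dict: "t": time; "q": joint angles; "joint_vel": joint speeds; "joint_torque": joint torques, N m; "eef_pos": TCP position; "tool_rot": TCP orientation; "contact_force": force on the tool from outside, world axes, zero at the start; "torque": the same for the moment, N m; "gripper_width": opening from 0.0 (shut) to 1.0 (fully open).
Only numpy, scipy, OpenCV 4.12 (cv2) and the standard library are available. Lean on these libraries where they do the work, as an engineer would, in place of code of your own. Each camera call takes 0.05 s, during which the arm holds its last target.

## Working session

There is one attempt and no reset: what is moved stays moved. The work goes in short steps, Python scripts to look and compute and a tool call to move; the robot and the scene stay as the last step left them, time stands still between calls to the robot, and variables do not carry over. Pictures are saved under pics/ and viewed, and the job is handed in when it is done.

Besides the shell and the picture viewer there is one more tool, called after "Request:" by a JSON object that holds its "name" and its "arguments". send_rows: Moves the arm, as the interface text tells. Its arguments: {"type":"object","properties":{"commands":{"type":"array","items":{"type":"object","properties":{"translation":{"type":"array","items":{"type":"number"}},"rot":{"type":"array","items":{"type":"number"}},"grip":{"type":"number"}}}},"force":{"type":"number"}},"required":["commands"]}

```bash
mkdir -p pics; ls
python3 - <<'E'
from station import *
import cv2,numpy as np
o=get_obs()
print({k:np.round(v,3) for k,v in o.items()})
for n in("scene","side","wrist"):
    r=read_camera(n); cv2.imwrite(f"pics/{n}0.png",r["pixels"][:,:,::-1]); np.savez(f"{n}0.npz",**r)
    print(n,r["mtx"].round(1).tolist(),r["extrinsics"].round(3).tolist(), r["depth"].min(),r["depth"].max(),[k for k in r])
E
```

```text
pics
{'t': np.float64(0.0), 'q': array([ 1.216,  0.478,  0.022,  1.556, -0.011,  1.109, -0.083]), 'joint_vel': array([0.001, 0.002, 0.   , 0.001, 0.   , 0.001, 0.001]), 'joint_torque': array([ 0.0000e+00, -5.9645e+01,  1.6080e+00, -2.8119e+01,  1.3000e-02,
        9.0000e-03, -0.0000e+00]), 'eef_pos': array([ 0.165, -0.654,  0.247]), 'tool_rot': array([-0.   ,  0.789, -0.615, -0.001]), 'contact_force': array([-0.06 ,  0.426,  0.893]), 'torque': array([-0.025, -0.037, -0.013]), 'gripper_width': np.float64(0.999)}
scene [[515.6, 0.0, 282.1], [0.0, 515.6, 198.7], [0.0, 0.0, 1.0]] [[-0.018, -0.795, 0.606, 1.094], [1.0, -0.026, -0.004, -0.005], [0.018, 0.606, 0.795, 0.8], [0.0, 0.0, 0.0, 1.0]] 0.0 1.4540186 ['pixels', 'depth', 'mtx', 'extrinsics']
side [[404.7, 0.0, 281.5], [0.0, 404.7, 211.3], [0.0, 0.0, 1.0]] [[-0.994, 0.062, -0.094, 0.436], [-0.113, -0.504, 0.856, 0.625], [0.005, 0.862, 0.508, 0.421], [0.0, 0.0, 0.0, 1.0]] 0.0 2.5748944 ['pixels', 'depth', 'mtx', 'extrinsics']
wrist [[298.8, 0.0, 280.3], [0.0, 298.8, 209.8], [0.0, 0.0, 1.0]] [[0.243, 0.923, 0.299, 0.241], [-0.97, 0.232, 0.073, -0.634], [-0.002, -0.308, 0.951, 0.373], [0.0, 0.0, 0.0, 1.0]] 0.0 1.3535818 ['pixels', 'depth', 'mtx', 'extrinsics']
```

View pics/scene0.png

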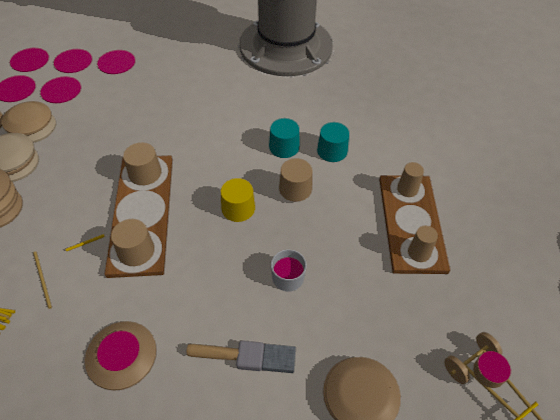

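View pics/side0.png

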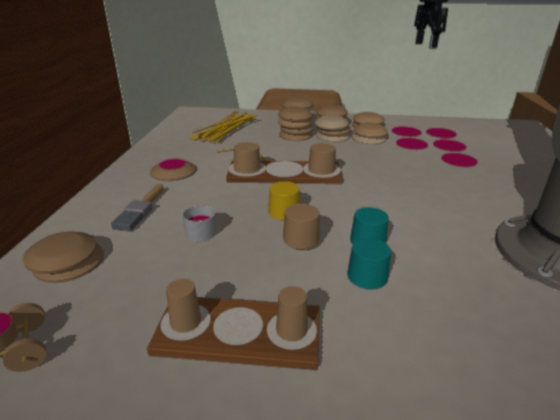

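View pics/wrist0.png

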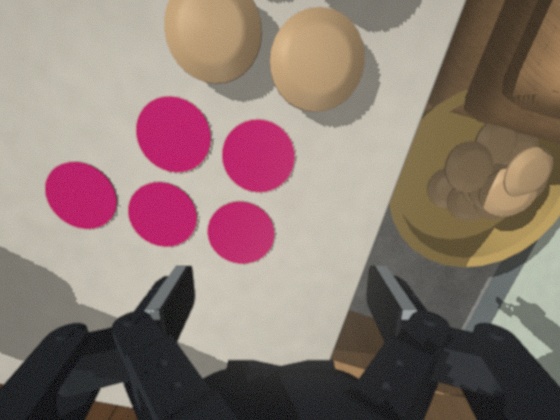

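Scene view: the nested pair is at (296,180). The empty large round is at (140,209), on the left plank, and the empty small round at (413,219), on the right plank. Turquoise and yellow cups are look-alikes. Next I'll measure these.

```bash
cat > h.py <<'E'
import numpy as np,cv2
def ray(r,u,v,z):
    K,E=r["mtx"],r["extrinsics"]
    d=np.stack([(u-K[0,2])/K[0,0],-(v-K[1,2])/K[1,1],-np.ones_like(u,float)],-1)@E[:3,:3].T
    o=E[:3,3]; return o+d*((z-o[2])/d[...,2])[...,None]
def cloud(r):
    K,E=r["mtx"],r["extrinsics"];v,u=np.mgrid[:420,:560];D=r["depth"]
    P=np.stack([(u-K[0,2])/K[0,0]*D,-(v-K[1,2])/K[1,1]*D,-D],-1)
    return P@E[:3,:3].T+E[:3,3]
def proj(r,p):
    K,E=r["mtx"],r["extrinsics"];c=E[:3,:3].T@(np.array(p)-E[:3,3])
    return K[0,0]*c[0]/-c[2]+K[0,2],K[1,1]*-c[1]/-c[2]+K[1,2]
E
python3 - <<'E'
from h import *
for n in("scene","side"):
    r=dict(np.load(n+"0.npz")); P=cloud(r); hsv=cv2.cvtColor(r["pixels"],cv2.COLOR_RGB2HSV)
    seeds={"scene":dict(L=(140,209),S=(413,219)),"side":dict(L=(285,169),S=(238,326))}[n]
    for k,(u,v) in seeds.items():
        m=((hsv[...,1]<60)&(hsv[...,2]>hsv[v,u,2]*0.85)).astype(np.uint8)
        nn,lab,st,ce=cv2.connectedComponentsWithStats(m,connectivity=4)
        mm=lab==lab[v,u]; c=max(cv2.findContours(mm.astype(np.uint8),0,1)[0],key=cv2.contourArea)
        q=ray(r,c[:,0,0].astype(float),c[:,0,1].astype(float),0.015)[:,:2].astype(np.float32)
        ctr,rad=cv2.minEnclosingCircle(q*1000); e=cv2.fitEllipse(q*1000)
        print(n,k,st[lab[v,u]],"circ",np.round(ctr,1),round(rad,1),"ell",np.round(e[0],1),np.round(e[1],1),"depth z",np.median(P[mm][:,2]).round(4))
    # wood planks
    wood=(hsv[...,0]<15)&(hsv[...,1]>130)&(P[...,2]>0.005)&(P[...,2]<.025)&(abs(P[...,0]-.5)<.35)&(abs(P[...,1])<.45)
    for s,name in((-1,'L'),(1,'S')):
        m=wood&(s*P[...,1]>0.1); q=P[m][:,:2].astype(np.float32)*1000
        c=cv2.minAreaRect(q); print(n,name,'plank',len(q),c)
    # cup tops
    tan=(hsv[...,0]>8)&(hsv[...,0]<20)&(hsv[...,1]>70)
    for zlo,zhi,nm in((.062,.078,'hi'),):
        m=(tan&(P[...,2]>zlo)&(P[...,2]<zhi)&(abs(P[...,1])<.35)&(P[...,0]<.8)).astype(np.uint8)
        nn,lab,st,ce=cv2.connectedComponentsWithStats(m,connectivity=4)
        for i in range(1,nn):
            if st[i,4]>60:
                q=P[lab==i]; zt=np.percentile(q[:,2],80); q=q[q[:,2]>zt-.003]
                print(n,nm,ce[i].round(),st[i,4],'zt',zt.round(4),'c',(cv2.minEnclosingCircle((q[:,:2]*1000).astype(np.float32))))
E
```

```text
scene L [ 116  158   52   70 1632] circ [ 483.7 -256.6] 84.7 ell [ 497.7 -264.9] [ 84.4 165.9] depth z 0.0162
scene S [395 205  36  29 726] circ [534.  244.1] 33.2 ell [532.1 242.9] [59.  66.1] depth z 0.0168
scene L plank 1170 ((529.958984375, -265.1018371582031), (270.28173828125, 100.61841583251953), 5.013404846191406)
scene S plank 1765 ((611.8046264648438, 248.26649475097656), (368.3606262207031, 108.86629486083984), 4.5189080238342285)
scene hi [140. 155.] 678 zt 0.0723 c ((439.1851806640625, -273.54998779296875), 30.90610694885254)
scene hi [296. 171.] 661 zt 0.07 c ((467.5771484375, 23.564733505249023), 30.509960174560547)
scene hi [413. 172.] 297 zt 0.0767 c ((463.9144592285156, 243.17276000976562), 18.959484100341797)
scene hi [129. 235.] 927 zt 0.072 c ((617.5961303710938, -257.5603942871094), 30.648527145385742)
scene hi [426. 236.] 376 zt 0.0764 c ((608.1650390625, 244.18162536621094), 19.038333892822266)
side L [   20     0   540   404 93019] circ [ -204.4 -3770.3] 4162.5 ell [  310.1 -3707.2] [5742.3 7734.6] depth z -0.0013
side S [ 214  308   49   37 1409] circ [536.4 243.7] 32.9 ell [536.3 243.7] [63.9 64.1] depth z 0.0147
side L plank 596 ((527.5592041015625, -262.6671142578125), (265.0145568847656, 101.84600830078125), 4.539972305297852)
side S plank 4426 ((535.78271484375, 244.7129669189453), (213.51332092285156, 101.2651596069336), 0.7446805238723755)
side hi [246. 148.] 263 zt 0.0697 c ((617.053955078125, -256.8525695800781), 32.37204360961914)
side hi [322. 149.] 266 zt 0.0695 c ((441.5297546386719, -273.7381286621094), 31.904285430908203)
side hi [302. 213.] 545 zt 0.0672 c ((466.7991027832031, 24.57961082458496), 30.766328811645508)
side hi [180. 291.] 617 zt 0.0742 c ((607.2335815429688, 245.0653533935547), 18.836828231811523)
side hi [292. 299.] 646 zt 0.0741 c ((464.7041320800781, 242.63453674316406), 18.45012664794922)
```

Depth, plank and neighbour measurements agree:

| Point | x (mm) | y (mm) | Check |
|---|---|---|---|
| Nested pair | 467 | 24 | top measured at about 68 mm |
| large_place | 529 | -265 | row at 5.1° |
| small_place | 536 | 244 | row at 0.7° |

I'll turn the tool so the jaws open across the rows, then go over the pair.

```bash
cat > go.py <<'E'
import sys,numpy as np
from station import *
from scipy.spatial.transform import Rotation as R
# target x y z angle(of tool x, deg)
a=list(map(float,sys.argv[1:]))
o=get_obs();q=o["tool_rot"];Rc=R.from_quat([q[1],q[2],q[3],q[0]])
t=np.radians(a[3]);x=np.array([np.cos(t),np.sin(t),0]);z=np.array([0,0,-1.]);Rt=R.from_matrix(np.stack([x,np.cross(z,x),z],1))
print("rot needed deg",((Rc.inv()*Rt).as_rotvec(degrees=True)).round(2))
d=np.array(a[:3])-o["eef_pos"]
print("delta in current axes",Rc.inv().apply(d).round(4),"in target axes",Rt.inv().apply(d).round(4))
print("pos",o["eef_pos"].round(4),"t",round(float(o["t"]),2),"grip",round(float(o["gripper_width"]),3),"F",np.round(o["contact_force"],1))
E
python3 go.py .47 -.3 .248 -85; python3 go.py .467 .024 .2 -85
```

```text
rot needed deg [0.01 0.08 9.14]
delta in current axes [-2.688e-01 -3.825e-01 -1.000e-04] in target axes [-0.3262 -0.3349 -0.0005]
pos [ 0.1648 -0.6541  0.2475] t 0.15 grip 0.997 F [-0.9  0.9 -0.7]
rot needed deg [0.01 0.08 9.14]
delta in current axes [-0.5837 -0.4588  0.0483] in target axes [-0.6492 -0.3602  0.0475]
pos [ 0.1648 -0.6541  0.2475] t 0.15 grip 0.997 F [-0.9  0.9 -0.7]
```

Request:
{"name": "send_rows", "arguments": {"commands": [{"translation":[0,0,0],"rot":[0,0,4.6],"grip":0.085},{"translation":[0,0,0],"rot":[0,0,4.5],"grip":0.085},{"translation":[-0.02,-0.03,0],"rot":[0,0,0],"grip":0.085},{"translation":[-0.02,-0.03,0],"rot":[0,0,0],"grip":0.085},{"translation":[-0.02,-0.03,0],"rot":[0,0,0],"grip":0.085}]}}

```text
t: 0.57
eef_pos: [0.2495, -0.5861, 0.2478]
tool_rot: [-0.0, 0.737, -0.676, -0.0]
contact_force: [1.2, -0.2, 0.6]
gripper_width: 0.996
```

Request:
{"name": "send_rows", "arguments": {"commands": [{"translation":[-0.025,-0.03,0],"rot":[0,0,0],"grip":0.085},{"translation":[-0.025,-0.03,0],"rot":[0,0,0],"grip":0.085},{"translation":[-0.025,-0.03,0],"rot":[0,0,0],"grip":0.085},{"translation":[-0.025,-0.03,0],"rot":[0,0,0],"grip":0.085},{"translation":[-0.025,-0.03,0],"rot":[0,0,0],"grip":0.085}]}}

```text
t: 0.98
eef_pos: [0.3887, -0.4475, 0.2482]
tool_rot: [0.0, 0.737, -0.675, -0.0]
contact_force: [0.2, 0.3, -0.5]
gripper_width: 0.996
```

```bash
python3 go.py .467 .024 .2 -85
```

```text
rot needed deg [0.01 0.01 0.04]
delta in current axes [-0.4628 -0.1194  0.0482] in target axes [-0.4629 -0.1191  0.0482]
pos [ 0.3887 -0.4475  0.2482] t 0.98 grip 0.996 F [ 0.2  0.3 -0.5]
```

Request:
{"name": "send_rows", "arguments": {"commands": [{"translation":[-0.025,-0.02,0],"rot":[0,0,0],"grip":0.085},{"translation":[-0.03,-0.02,0],"rot":[0,0,0],"grip":0.085},{"translation":[-0.03,-0.02,0],"rot":[0,0,0],"grip":0.085},{"translation":[-0.03,-0.01,0],"rot":[0,0,0],"grip":0.085},{"translation":[-0.03,-0.01,0],"rot":[0,0,0],"grip":0.085}]}}

```text
t: 1.4
eef_pos: [0.4553, -0.2957, 0.248]
tool_rot: [-0.0, 0.738, -0.675, -0.0]
contact_force: [0.1, 0.5, -0.4]
gripper_width: 1.0
```

Request:
{"name": "send_rows", "arguments": {"commands": [{"translation":[-0.03,-0.01,0],"rot":[0,0,0],"grip":0.085},{"translation":[-0.03,-0.01,0],"rot":[0,0,0],"grip":0.085},{"translation":[-0.03,0,0],"rot":[0,0,0],"grip":0.085},{"translation":[-0.03,0,0],"rot":[0,0,0],"grip":0.085},{"translation":[-0.03,0,0],"rot":[0,0,0],"grip":0.085}]}}

```text
t: 1.82
eef_pos: [0.4611, -0.145, 0.2481]
tool_rot: [0.0, 0.738, -0.675, -0.0]
contact_force: [0.2, -0.3, -0.3]
gripper_width: 0.998
```

Request:
{"name": "send_rows", "arguments": {"commands": [{"translation":[-0.03,0,0.01],"rot":[0,0,0],"grip":0.085},{"translation":[-0.03,0,0.01],"rot":[0,0,0],"grip":0.085},{"translation":[-0.03,0,0.01],"rot":[0,0,0],"grip":0.085},{"translation":[-0.03,0,0.01],"rot":[0,0,0],"grip":0.085},{"translation":[-0.015,0,0.01],"rot":[0,0,0],"grip":0.085}]}}

```text
t: 2.23
eef_pos: [0.449, -0.0085, 0.198]
tool_rot: [-0.0, 0.739, -0.674, -0.0]
contact_force: [0.1, 0.1, -0.8]
gripper_width: 0.995
```

```bash
python3 go.py .467 .024 .2 -85
```

```text
rot needed deg [-0.02  0.06  0.25]
delta in current axes [-0.0307 -0.0209 -0.002 ] in target axes [-0.0308 -0.0208 -0.002 ]
pos [ 0.449  -0.0085  0.198 ] t 2.23 grip 0.995 F [ 0.1  0.1 -0.8]
```

Request:
{"name": "send_rows", "arguments": {"commands": [{"translation":[-0.015,-0.01,0],"rot":[0,0,0],"grip":0.085},{"translation":[-0.0155,-0.011,0],"rot":[0,0,0],"grip":0.085},{"translation":[0,0,0.01],"rot":[0,0,0],"grip":0.085},{"translation":[0,0,0.01],"rot":[0,0,0],"grip":0.085},{"translation":[0,0,0],"rot":[0,0,0],"grip":0.085}]}}

```text
t: 2.65
eef_pos: [0.466, 0.0193, 0.1761]
tool_rot: [0.002, 0.737, -0.675, -0.001]
contact_force: [0.1, -1.8, -0.4]
gripper_width: 0.997
```

```bash
python3 go.py .467 .024 .1 -85
python3 - <<'E'
from station import *
from h import *
r=read_camera("wrist");cv2.imwrite("pics/w1.png",r["pixels"][:,:,::-1])
P=cloud(r);hsv=cv2.cvtColor(r["pixels"],cv2.COLOR_RGB2HSV)
m=(np.hypot(P[...,0]-.467,P[...,1]-.024)<.045)&(P[...,2]>.062)&(P[...,2]<.076)&(hsv[...,0]<22)&(hsv[...,1]>60)
q=P[m];print(len(q),np.median(q[:,2]),cv2.minEnclosingCircle((q[:,:2]*1000).astype(np.float32)),q.mean(0))
E
```

```text
rot needed deg [ 0.25 -0.02  0.02]
delta in current axes [-0.0046 -0.0017  0.0761] in target axes [-0.0046 -0.0014  0.0761]
pos [0.466  0.0193 0.1761] t 2.65 grip 0.997 F [ 0.1 -1.8 -0.4]
3945 0.0679945272051922 ((466.9398498535156, 25.322113037109375), 30.071924209594727) [0.4683772  0.02519242 0.06793659]
```

View pics/w1.png

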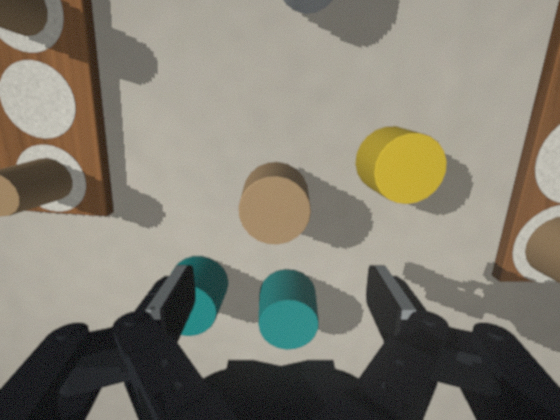

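The wrist view shows the pair at (275,210), with the yellow and turquoise cups clear of the fingers. It puts the pair at (467, 24.7), so I'll use (467, 24.5).

Request:
{"name": "send_rows", "arguments": {"commands": [{"translation":[-0.003,-0.001,0.015],"rot":[0,0,0],"grip":0.085},{"translation":[0,0,0.02],"rot":[0,0,0],"grip":0.085},{"translation":[0,0,0.015],"rot":[0,0,0],"grip":0.085},{"translation":[0,0,0.01],"rot":[0,0,0],"grip":0.085},{"translation":[0,0,0],"rot":[0,0,0],"grip":0.085}]}}

```text
t: 3.12
eef_pos: [0.467, 0.0222, 0.1167]
tool_rot: [0.001, 0.737, -0.676, -0.001]
contact_force: [-1.0, -0.5, -0.4]
gripper_width: 0.998
```

```bash
python3 go.py .467 .0245 .046 -85
```

```text
rot needed deg [ 0.21 -0.02 -0.03]
delta in current axes [-0.0023 -0.0004  0.0707] in target axes [-0.0023 -0.0002  0.0707]
pos [0.467  0.0222 0.1167] t 3.12 grip 0.998 F [-1.  -0.5 -0.4]
```

Request:
{"name": "send_rows", "arguments": {"commands": [{"translation":[-0.002,0,0],"rot":[0.2,0,0],"grip":0.085},{"translation":[0,0,0.01],"rot":[0,0,0],"grip":0.085},{"translation":[0,0,0.01],"rot":[0,0,0],"grip":0.085},{"translation":[0,0,0],"rot":[0,0,0],"grip":0.085},{"translation":[0,0,0],"rot":[0,0,0],"grip":0.085}]}}

```text
t: 3.53
eef_pos: [0.468, 0.0251, 0.0978]
tool_rot: [-0.001, 0.738, -0.675, 0.001]
contact_force: [-0.1, -1.3, 0.5]
gripper_width: 0.995
```

```bash
python3 go.py .467 .0245 .046 -85
```

```text
rot needed deg [-0.13 -0.    0.04]
delta in current axes [0.0005 0.0012 0.0518] in target axes [0.0005 0.001  0.0518]
pos [0.468  0.0251 0.0978] t 3.53 grip 0.995 F [-0.1 -1.3  0.5]
```

Request:
{"name": "send_rows", "arguments": {"commands": [{"translation":[0.0005,0.001,0.015],"rot":[0,0,0],"grip":0.085},{"translation":[0,0,0.015],"rot":[0,0,0],"grip":0.085},{"translation":[0,0,0.012],"rot":[0,0,0],"grip":0.085},{"translation":[0,0,0.008],"rot":[0,0,0],"grip":0.085},{"translation":[0,0,0],"rot":[0,0,0],"grip":0.085}]}}

```text
t: 3.95
eef_pos: [0.4669, 0.0246, 0.0472]
tool_rot: [-0.0, 0.738, -0.675, 0.0]
contact_force: [0.1, -1.3, -0.2]
gripper_width: 0.998
```

Request:
{"name": "send_rows", "arguments": {"commands": [{"translation":[0,0,0],"rot":[0,0,0],"grip":0.085},{"translation":[0,0,0],"rot":[0,0,0],"grip":0.085},{"translation":[0,0,0],"rot":[0,0,0],"grip":0.085},{"translation":[0,0,0],"rot":[0,0,0],"grip":0.085},{"translation":[0,0,0],"rot":[0,0,0],"grip":0.085}]}}

```text
t: 4.37
eef_pos: [0.468, 0.0247, 0.0488]
tool_rot: [-0.002, 0.737, -0.675, 0.001]
contact_force: [0.1, -0.8, -0.6]
gripper_width: 0.995
```

```bash
python3 go.py .467 .0245 .046 -85;  python3 - <<'E'
from station import *
from h import *
for n in("side","scene"):
    r=read_camera(n);cv2.imwrite(f"pics/{n}2.png",cv2.resize(r["pixels"][130:270,200:400,::-1],None,fx=3,fy=3))
E
```

```text
rot needed deg [-0.25 -0.    0.04]
delta in current axes [0.0001 0.001  0.0028] in target axes [0.0001 0.001  0.0028]
pos [0.468  0.0247 0.0488] t 4.37 grip 0.995 F [ 0.1 -0.8 -0.6]
```

View pics/side2.png

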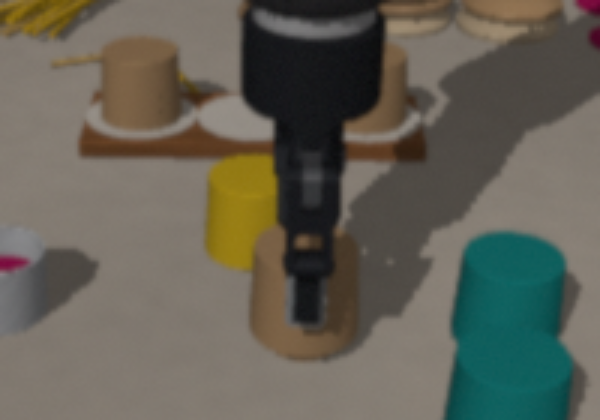

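The pads straddle the cup at mid height and are centred on it. Closing gently.

Request:
{"name": "send_rows", "arguments": {"commands": [{"translation":[0,0.001,0.002],"rot":[-0.1,0,0],"grip":0.07},{"translation":[0,0,0],"rot":[0,0,0],"grip":0.066},{"translation":[0,0,0],"rot":[0,0,0],"grip":0.062},{"translation":[0,0,0],"rot":[0,0,0],"grip":0.058},{"translation":[0,0,0],"rot":[0,0,0],"grip":0.055}], "force": 30}}

```text
t: 4.88
eef_pos: [0.4665, 0.0244, 0.0465]
tool_rot: [-0.0, 0.738, -0.675, 0.001]
contact_force: [-0.9, -0.6, 5.6]
gripper_width: 0.712
```

Request:
{"name": "send_rows", "arguments": {"commands": [{"translation":[0,0,0],"rot":[0,0,0],"grip":0.05},{"translation":[0,0,0],"rot":[0,0,0],"grip":0.05},{"translation":[0,0,0],"rot":[0,0,0],"grip":0.05},{"translation":[0,0,0],"rot":[0,0,0],"grip":0.05},{"translation":[0,0,0],"rot":[0,0,0],"grip":0.05}]}}

```text
t: 5.3
eef_pos: [0.4665, 0.0244, 0.0466]
tool_rot: [-0.0, 0.737, -0.675, 0.001]
contact_force: [-3.2, -0.4, 5.9]
gripper_width: 0.712
```

```bash
python3 go.py .467 .0245 .046 -85
```

```text
rot needed deg [-0.08 -0.03  0.03]
delta in current axes [-0.0001 -0.0005  0.0006] in target axes [-0.0001 -0.0005  0.0006]
pos [0.4665 0.0244 0.0466] t 5.3 grip 0.712 F [-3.2 -0.4  5.9]
```

The opening is 61 mm, which matches the cup's diameter. Lifting straight up, slowly at first.

Request:
{"name": "send_rows", "arguments": {"commands": [{"translation":[0,0,-0.004],"rot":[0,0,0],"grip":0.05},{"translation":[0,0,-0.006],"rot":[0,0,0],"grip":0.05},{"translation":[0,0,-0.008],"rot":[0,0,0],"grip":0.05},{"translation":[0,0,-0.008],"rot":[0,0,0],"grip":0.05},{"translation":[0,0,-0.004],"rot":[0,0,0],"grip":0.05}]}}

```text
t: 5.72
eef_pos: [0.4672, 0.0247, 0.0777]
tool_rot: [-0.001, 0.738, -0.675, 0.001]
contact_force: [0.3, 0.5, -2.3]
gripper_width: 0.708
```

```bash
python3 go.py .4665 .0244 .146 -85;  python3 - <<'E'
from station import *
from h import *
r=read_camera("side");cv2.imwrite(f"pics/side3.png",cv2.resize(r["pixels"][130:270,200:400,::-1],None,fx=3,fy=3))
E
```

```text
rot needed deg [-0.19  0.    0.04]
delta in current axes [ 0.0002  0.0005 -0.0683] in target axes [ 0.0002  0.0007 -0.0683]
pos [0.4672 0.0247 0.0777] t 5.72 grip 0.708 F [ 0.3  0.5 -2.3]
```

View pics/side3.png

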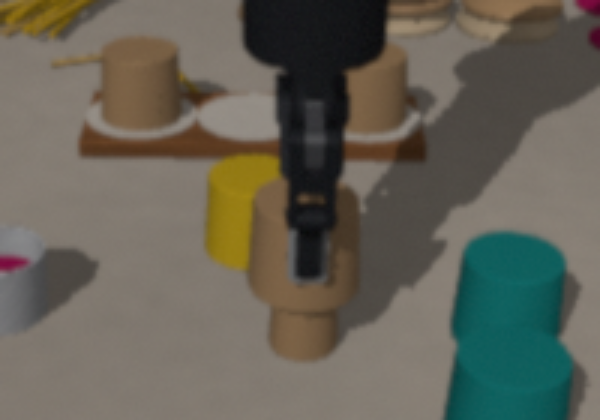

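The larger cup comes up level and the smaller stays standing. Continuing up.

Request:
{"name": "send_rows", "arguments": {"commands": [{"translation":[0,0,-0.01],"rot":[0,0,0],"grip":0.05},{"translation":[0,0,-0.015],"rot":[0,0,0],"grip":0.05},{"translation":[0,0,-0.02],"rot":[0,0,0],"grip":0.05},{"translation":[0,0,-0.02],"rot":[0,0,0],"grip":0.05},{"translation":[0,0,-0.015],"rot":[0,0,0],"grip":0.05}]}}

```text
t: 6.18
eef_pos: [0.4666, 0.0247, 0.1581]
tool_rot: [-0.001, 0.738, -0.675, 0.001]
contact_force: [0.3, -0.6, -1.3]
gripper_width: 0.714
```

```bash
python3 go.py .529 -.265 .16 -85;  python3 - <<'E'
from station import *
from h import *
r=read_camera("side");cv2.imwrite(f"pics/side4.png",r["pixels"][:,:,::-1])
P=cloud(r);hsv=cv2.cvtColor(r["pixels"],cv2.COLOR_RGB2HSV)
m=(np.hypot(P[...,0]-.467,P[...,1]-.024)<.045)&(P[...,2]>.05)&(P[...,2]<.064)&(hsv[...,0]<22)&(hsv[...,1]>60)
q=P[m];print(len(q),q[:,2].min() if len(q) else 0,cv2.minEnclosingCircle((q[:,:2]*1000).astype(np.float32)))
E
```

```text
rot needed deg [-0.15  0.01  0.05]
delta in current axes [ 0.294  -0.0367 -0.0018] in target axes [ 0.294  -0.0369 -0.0019]
pos [0.4666 0.0247 0.1581] t 6.18 grip 0.714 F [ 0.3 -0.6 -1.3]
257 0.05025567770951267 ((467.4771728515625, 24.931427001953125), 19.120691299438477)
```

View pics/side4.png

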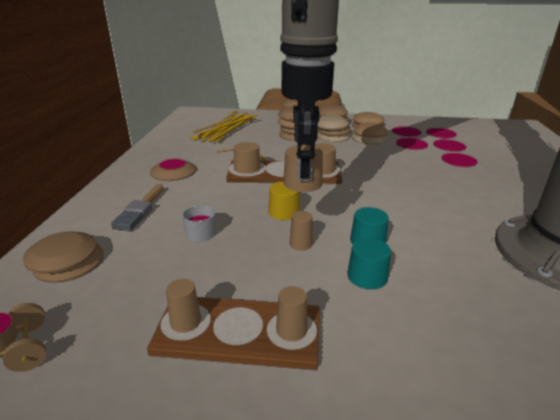

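The small cup stands alone at (302,230), measured at (467.5, 25). Carrying the large cup to its plank.

Request:
{"name": "send_rows", "arguments": {"commands": [{"translation":[0.01,0,0],"rot":[0,0,0],"grip":0.05},{"translation":[0.02,-0.003,0],"rot":[0,0,0],"grip":0.05},{"translation":[0.025,-0.003,0],"rot":[0,0,0],"grip":0.05},{"translation":[0.025,-0.003,0],"rot":[0,0,0],"grip":0.05},{"translation":[0.025,-0.003,0],"rot":[0,0,0],"grip":0.05}]}}

```text
t: 6.65
eef_pos: [0.4868, -0.0808, 0.1552]
tool_rot: [0.0, 0.738, -0.675, -0.0]
contact_force: [0.1, -0.1, -1.8]
gripper_width: 0.709
```

Request:
{"name": "send_rows", "arguments": {"commands": [{"translation":[0.025,-0.004,0],"rot":[0,0,0],"grip":0.05},{"translation":[0.025,-0.004,0],"rot":[0,0,0],"grip":0.05},{"translation":[0.025,-0.004,0],"rot":[0,0,0],"grip":0.05},{"translation":[0.025,-0.004,0],"rot":[0,0,0],"grip":0.05},{"translation":[0.025,-0.004,0],"rot":[0,0,0],"grip":0.05}]}}

```text
t: 7.07
eef_pos: [0.5174, -0.2038, 0.1549]
tool_rot: [0.0, 0.737, -0.676, -0.0]
contact_force: [-0.0, 0.2, -2.4]
gripper_width: 0.707
```

Request:
{"name": "send_rows", "arguments": {"commands": [{"translation":[0.025,-0.003,0],"rot":[0,0,0],"grip":0.05},{"translation":[0.02,-0.002,0],"rot":[0,0,0],"grip":0.05},{"translation":[0.012,0,0],"rot":[0,0,0],"grip":0.05},{"translation":[0.006,0,0],"rot":[0,0,0],"grip":0.05},{"translation":[0,0,0],"rot":[0,0,0],"grip":0.05}]}}

```text
t: 7.48
eef_pos: [0.5281, -0.2653, 0.1554]
tool_rot: [-0.0, 0.737, -0.676, -0.0]
contact_force: [1.0, 0.7, -2.6]
gripper_width: 0.712
```

```bash
python3 go.py .529 -.265 .05 -85;  python3 - <<'E'
from station import *
from h import *
r=read_camera("wrist");cv2.imwrite(f"pics/w5.png",r["pixels"][:,:,::-1])
P=cloud(r);np.savez("w5.npz",**r)
r=read_camera("scene");cv2.imwrite(f"pics/s5.png",r["pixels"][:,:,::-1])
E
```

```text
rot needed deg [-0.01  0.02 -0.08]
delta in current axes [-0.0002 -0.0009  0.1054] in target axes [-0.0002 -0.0009  0.1054]
pos [ 0.5281 -0.2653  0.1554] t 7.48 grip 0.712 F [ 1.   0.7 -2.6]
```

View pics/w5.png

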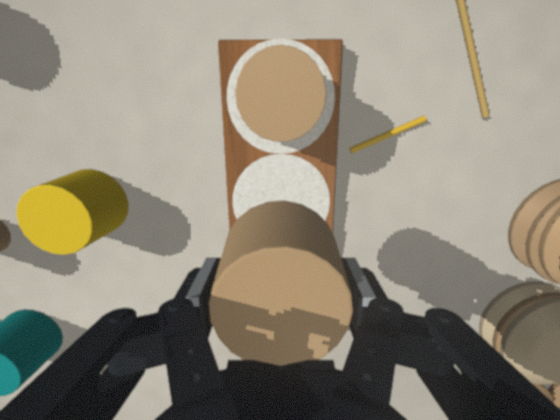

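View pics/s5.png

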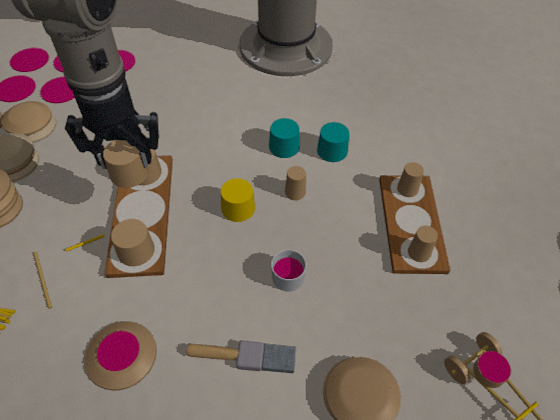

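Run:
```python
from h import *
r=dict(np.load("w5.npz"));P=cloud(r)
q=P[270:330,230:340].reshape(-1,3);print(np.percentile(q[:,2],[10,50,90]))
hsv=cv2.cvtColor(r["pixels"],cv2.COLOR_RGB2HSV)
m=(P[...,2]>.17)&(P[...,2]<.184)&(np.hypot(P[...,0]-.529,P[...,1]+.265)<.034)&(hsv[...,1]>60)&(hsv[...,0]<22)
m[:258]&=True
q=P[m];print(len(q),q.min(0),q.max(0))
# neighbour and plank in wrist view
m=(P[...,2]>.005)&(P[...,2]<.025)&(hsv[...,1]>130)&(hsv[...,0]<15)&(abs(P[...,0]-.53)<.16)&(abs(P[...,1]+.265)<.08)
q=P[m];print('plank y range by x:')
for x in(.56,.6,.64): 
    s=q[abs(q[:,0]-x)<.008]; print(x,s[:,1].min(),s[:,1].max())
print(np.percentile(q[:,0],99.8))
```

```text
[0.17605606 0.17675869 0.17746403]
14378 [ 0.50037325 -0.29599192  0.1700193 ] [ 0.55894975 -0.23384682  0.18049367]
plank y range by x:
0.56 -0.3102019329313481 -0.2128757714709417
0.6 -0.3049834959701863 -0.20938095591378
0.64 -0.303481542914866 -0.20557247651057237
0.6634908208558173
```

The cup's top is at 0.1768, as predicted, so it has not slipped. Touch-down should come at TCP z of about 0.0496. Descending.

Request:
{"name": "send_rows", "arguments": {"commands": [{"translation":[-0.0005,-0.001,0.015],"rot":[0,0,0],"grip":0.05},{"translation":[0,0,0.02],"rot":[0,0,0],"grip":0.05},{"translation":[0,0,0.02],"rot":[0,0,0],"grip":0.05},{"translation":[0,0,0.015],"rot":[0,0,0],"grip":0.05},{"translation":[0,0,0.01],"rot":[0,0,0],"grip":0.05}]}}

```text
t: 8.0
eef_pos: [0.5295, -0.2611, 0.0748]
tool_rot: [-0.001, 0.738, -0.674, -0.001]
contact_force: [-1.0, -0.1, -0.6]
gripper_width: 0.709
```

Request:
{"name": "send_rows", "arguments": {"commands": [{"translation":[0,0,0.005],"rot":[0,0,0],"grip":0.05},{"translation":[0,0,0.005],"rot":[0,0,0],"grip":0.05},{"translation":[0,0,0.003],"rot":[0,0,0],"grip":0.05},{"translation":[0,0,0],"rot":[0,0,0],"grip":0.05},{"translation":[0,0,0],"rot":[0,0,0],"grip":0.05}]}}

```text
t: 8.42
eef_pos: [0.5306, -0.2635, 0.0639]
tool_rot: [-0.001, 0.738, -0.675, 0.001]
contact_force: [0.2, 0.6, -2.0]
gripper_width: 0.71
```

```bash
python3 go.py .529 -.265 .0496 -85;  python3 - <<'E'
from station import *
from h import *
r=read_camera("scene");cv2.imwrite(f"pics/s6.png",cv2.resize(r["pixels"][130:290,60:260,::-1],None,fx=3,fy=3))
E
```

```text
rot needed deg [-0.15 -0.02  0.04]
delta in current axes [0.0013 0.0017 0.0143] in target axes [0.0013 0.0017 0.0143]
pos [ 0.5306 -0.2635  0.0639] t 8.42 grip 0.71 F [ 0.2  0.6 -2. ]
```

View pics/s6.png

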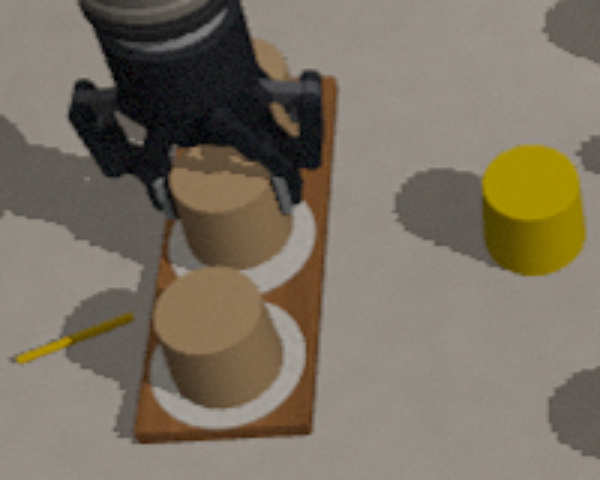

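The cup hovers over the middle round, with about 14 mm to go. I'll correct 1.5 mm sideways and ease down.

Request:
{"name": "send_rows", "arguments": {"commands": [{"translation":[0.001,0.0015,0.003],"rot":[0,0,0],"grip":0.05},{"translation":[0,0,0.003],"rot":[0,0,0],"grip":0.05},{"translation":[0,0,0.002],"rot":[0,0,0],"grip":0.05},{"translation":[0,0,0],"rot":[0,0,0],"grip":0.05},{"translation":[0,0,0],"rot":[0,0,0],"grip":0.05}]}}

```text
t: 8.88
eef_pos: [0.5287, -0.2645, 0.0552]
tool_rot: [-0.001, 0.737, -0.675, 0.0]
contact_force: [0.1, -0.1, -1.5]
gripper_width: 0.71
```

```bash
python3 go.py .529 -.265 .0496 -85
```

```text
rot needed deg [-0.08  0.01  0.04]
delta in current axes [ 0.0005 -0.0003  0.0056] in target axes [ 0.0005 -0.0003  0.0056]
pos [ 0.5287 -0.2645  0.0552] t 8.88 grip 0.71 F [ 0.1 -0.1 -1.5]
```

Request:
{"name": "send_rows", "arguments": {"commands": [{"translation":[0,0,0.001],"rot":[0,0,0],"grip":0.05},{"translation":[0,0,0.001],"rot":[0,0,0],"grip":0.05},{"translation":[0,0,0.001],"rot":[0,0,0],"grip":0.05},{"translation":[0,0,0.001],"rot":[0,0,0],"grip":0.05},{"translation":[0,0,0],"rot":[0,0,0],"grip":0.05}]}}

```text
t: 9.3
eef_pos: [0.5287, -0.2645, 0.0511]
tool_rot: [-0.001, 0.738, -0.675, 0.0]
contact_force: [1.0, -0.5, -1.8]
gripper_width: 0.71
```

Request:
{"name": "send_rows", "arguments": {"commands": [{"translation":[0,0,0.0005],"rot":[0,0,0],"grip":0.05},{"translation":[0,0,0.0005],"rot":[0,0,0],"grip":0.05},{"translation":[0,0,0],"rot":[0,0,0],"grip":0.05},{"translation":[0,0,0],"rot":[0,0,0],"grip":0.05},{"translation":[0,0,0],"rot":[0,0,0],"grip":0.05}]}}

```text
t: 9.72
eef_pos: [0.5288, -0.2646, 0.0504]
tool_rot: [-0.001, 0.738, -0.675, 0.001]
contact_force: [0.1, 0.3, -2.3]
gripper_width: 0.71
```

```bash
python3 go.py .529 -.265 .0496 -85
```

```text
rot needed deg [-0.1  -0.    0.04]
delta in current axes [ 0.0004 -0.0001  0.0008] in target axes [ 0.0004 -0.0001  0.0008]
pos [ 0.5288 -0.2646  0.0504] t 9.72 grip 0.71 F [ 0.1  0.3 -2.3]
```

Request:
{"name": "send_rows", "arguments": {"commands": [{"translation":[0,0,0.0007],"rot":[0,0,0],"grip":0.05},{"translation":[0,0,0.0005],"rot":[0,0,0],"grip":0.05},{"translation":[0,0,0],"rot":[0,0,0],"grip":0.05},{"translation":[0,0,0],"rot":[0,0,0],"grip":0.05},{"translation":[0,0,0],"rot":[0,0,0],"grip":0.05}]}}

```text
t: 10.13
eef_pos: [0.529, -0.2646, 0.0497]
tool_rot: [-0.001, 0.738, -0.675, 0.001]
contact_force: [-3.0, 0.4, 5.9]
gripper_width: 0.71
```

Request:
{"name": "send_rows", "arguments": {"commands": [{"translation":[0,0,0.0005],"rot":[0,0,0],"grip":0.05},{"translation":[0,0,0],"rot":[0,0,0],"grip":0.05},{"translation":[0,0,0],"rot":[0,0,0],"grip":0.05},{"translation":[0,0,0],"rot":[0,0,0],"grip":0.05},{"translation":[0,0,0],"rot":[0,0,0],"grip":0.05}]}}

```text
t: 10.55
eef_pos: [0.529, -0.2647, 0.0497]
tool_rot: [-0.001, 0.737, -0.675, 0.001]
contact_force: [-4.0, 2.1, 10.4]
gripper_width: 0.71
```

It made contact at 0.0497, as predicted. Releasing.

Request:
{"name": "send_rows", "arguments": {"commands": [{"translation":[0,0,0],"rot":[0,0,0],"grip":0.062},{"translation":[0,0,0],"rot":[0,0,0],"grip":0.064},{"translation":[0,0,0],"rot":[0,0,0],"grip":0.068},{"translation":[0,0,0],"rot":[0,0,0],"grip":0.076},{"translation":[0,0,0],"rot":[0,0,0],"grip":0.085}]}}

```text
t: 10.97
eef_pos: [0.5288, -0.2646, 0.0485]
tool_rot: [-0.001, 0.737, -0.675, 0.001]
contact_force: [-0.6, 0.2, 0.2]
gripper_width: 0.989
```

Request:
{"name": "send_rows", "arguments": {"commands": [{"translation":[0,0,0],"rot":[0,0,0],"grip":0.085},{"translation":[0,0,0],"rot":[0,0,0],"grip":0.085},{"translation":[0,0,0],"rot":[0,0,0],"grip":0.085},{"translation":[0,0,-0.005],"rot":[0,0,0],"grip":0.085},{"translation":[0,0,-0.01],"rot":[0,0,0],"grip":0.085}]}}

```text
t: 11.38
eef_pos: [0.528, -0.2642, 0.0632]
tool_rot: [-0.0, 0.738, -0.675, -0.0]
contact_force: [0.5, 0.5, -0.2]
gripper_width: 1.0
```

Request:
{"name": "send_rows", "arguments": {"commands": [{"translation":[0,0,-0.015],"rot":[0,0,0],"grip":0.085},{"translation":[0,0,-0.02],"rot":[0,0,0],"grip":0.085},{"translation":[0,0,-0.02],"rot":[0,0,0],"grip":0.085},{"translation":[0,0,-0.025],"rot":[0,0,0],"grip":0.085},{"translation":[0,0,-0.02],"rot":[0,0,0],"grip":0.085}]}}

```text
t: 11.8
eef_pos: [0.529, -0.2647, 0.1664]
tool_rot: [-0.001, 0.738, -0.675, 0.001]
contact_force: [0.3, -0.5, -0.3]
gripper_width: 0.996
```

```bash
python3 go.py .4673 .0247 .16 -89.3;  python3 - <<'E'
from station import *
from h import *
r=read_camera("side");cv2.imwrite(f"pics/side7.png",r["pixels"][:,:,::-1])
P=cloud(r);hsv=cv2.cvtColor(r["pixels"],cv2.COLOR_RGB2HSV)
for c,lo,hi,rr in(((.467,.024),.053,.064,.035),((.529,-.265),.064,.078,.04)):
    m=(np.hypot(P[...,0]-c[0],P[...,1]-c[1])<rr)&(P[...,2]>lo)&(P[...,2]<hi)&(hsv[...,0]<22)&(hsv[...,1]>60)
    q=P[m];print(len(q),q[:,2].max() if len(q) else 0,cv2.minEnclosingCircle((q[:,:2]*1000).astype(np.float32)))
r=read_camera("wrist");cv2.imwrite(f"pics/w7.png",r["pixels"][:,:,::-1])
E
```

```text
rot needed deg [-0.2  -0.04  4.34]
delta in current axes [-0.2937  0.0361  0.006 ] in target axes [-0.2901  0.0582  0.0064]
pos [ 0.529  -0.2647  0.1664] t 11.8 grip 0.996 F [ 0.3 -0.5 -0.3]
225 0.06057971250318295 ((468.21832275390625, 25.063587188720703), 18.590530395507812)
245 0.07102244612878655 ((528.3645629882812, -262.1232604980469), 31.31201934814453)
```

View pics/w7.png

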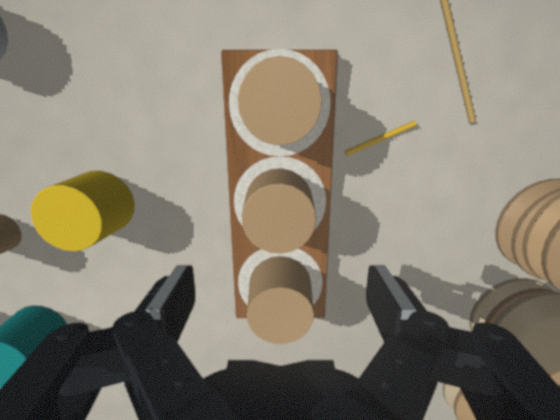

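View pics/side7.png

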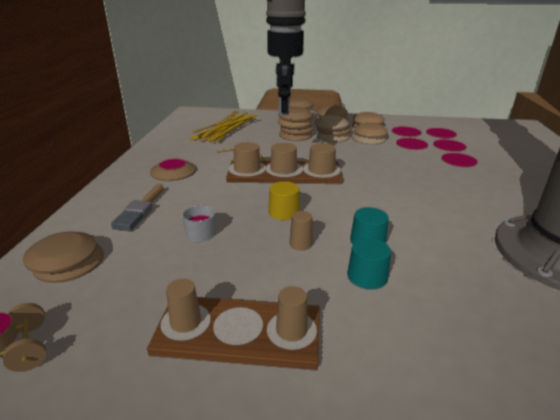

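The large cup is upright on its round: wrist view (279,205), side view (284,157), top at 71 mm. Now to the small cup.

Request:
{"name": "send_rows", "arguments": {"commands": [{"translation":[-0.01,0,0],"rot":[0,0,4.3],"grip":0.085},{"translation":[-0.02,0.003,0],"rot":[0,0,0],"grip":0.085},{"translation":[-0.025,0.005,0],"rot":[0,0,0],"grip":0.085},{"translation":[-0.025,0.005,0],"rot":[0,0,0],"grip":0.085},{"translation":[-0.025,0.005,0],"rot":[0,0,0],"grip":0.085}]}}

```text
t: 12.32
eef_pos: [0.5078, -0.1589, 0.1636]
tool_rot: [-0.001, 0.712, -0.703, 0.0]
contact_force: [-0.2, 1.2, 0.2]
gripper_width: 1.001
```

Request:
{"name": "send_rows", "arguments": {"commands": [{"translation":[-0.025,0.005,0],"rot":[0,0,0],"grip":0.085},{"translation":[-0.025,0.005,0],"rot":[0,0,0],"grip":0.085},{"translation":[-0.025,0.005,0],"rot":[0,0,0],"grip":0.085},{"translation":[-0.025,0.005,0],"rot":[0,0,0],"grip":0.085},{"translation":[-0.025,0.005,0],"rot":[0,0,0],"grip":0.085}]}}

```text
t: 12.73
eef_pos: [0.4812, -0.0341, 0.1637]
tool_rot: [-0.001, 0.712, -0.703, 0.001]
contact_force: [0.8, -0.6, -0.5]
gripper_width: 0.993
```

Request:
{"name": "send_rows", "arguments": {"commands": [{"translation":[-0.025,0.005,0],"rot":[0,0,0],"grip":0.085},{"translation":[-0.02,0.005,0],"rot":[0,0,0],"grip":0.085},{"translation":[-0.01,0.003,0],"rot":[0,0,0],"grip":0.085},{"translation":[-0.005,0.002,0],"rot":[0,0,0],"grip":0.085},{"translation":[0,0,0],"rot":[0,0,0],"grip":0.085}]}}

```text
t: 13.15
eef_pos: [0.4658, 0.025, 0.1636]
tool_rot: [-0.001, 0.712, -0.702, 0.001]
contact_force: [0.8, -0.2, 0.2]
gripper_width: 0.995
```

```bash
python3 go.py .4675 .0248 .1 -89.3;  python3 - <<'E'
from station import *
from h import *
for n in ("wrist","scene"):
    r=read_camera(n)
    if n=="wrist":cv2.imwrite(f"pics/w8.png",r["pixels"][:,:,::-1])
    P=cloud(r);hsv=cv2.cvtColor(r["pixels"],cv2.COLOR_RGB2HSV)
    m=(np.hypot(P[...,0]-.467,P[...,1]-.024)<.035)&(P[...,2]>.055)&(P[...,2]<.066)&(hsv[...,0]<22)&(hsv[...,1]>60)
    q=P[m];print(n,len(q),cv2.minEnclosingCircle((q[:,:2]*1000).astype(np.float32)) if len(q) else 0)
E
```

```text
rot needed deg [-0.09 -0.    0.12]
delta in current axes [ 0.0002 -0.0016  0.0636] in target axes [ 0.0002 -0.0017  0.0636]
pos [0.4658 0.025  0.1636] t 13.15 grip 0.995 F [ 0.8 -0.2  0.2]
wrist 1462 ((466.9581604003906, 25.40509033203125), 18.1387939453125)
scene 243 ((467.5885925292969, 24.40829086303711), 18.57750701904297)
```

View pics/w8.png

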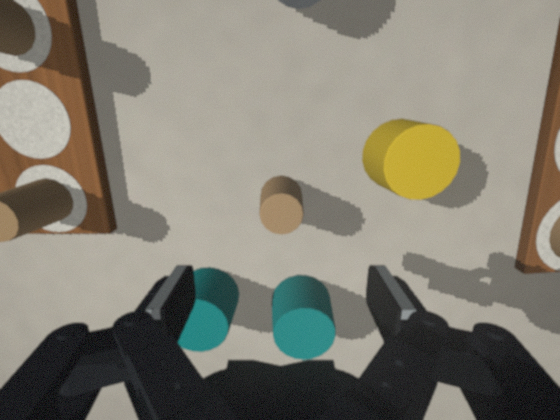

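The small cup is at (281,205) in the wrist view, measured at (467.4, 24.9). Descending to mid height.

Request:
{"name": "send_rows", "arguments": {"commands": [{"translation":[0,-0.0015,0.02],"rot":[0,0,0],"grip":0.085},{"translation":[0,0,0.02],"rot":[0,0,0],"grip":0.085},{"translation":[0,0,0.015],"rot":[0,0,0],"grip":0.085},{"translation":[0,0,0.005],"rot":[0,0,0],"grip":0.085},{"translation":[0,0,0],"rot":[0,0,0],"grip":0.085}]}}

```text
t: 13.67
eef_pos: [0.4671, 0.0233, 0.1025]
tool_rot: [0.001, 0.711, -0.703, -0.0]
contact_force: [-0.1, -0.7, 0.2]
gripper_width: 0.999
```

```bash
python3 go.py .4674 .0249 .038 -89.3
```

```text
rot needed deg [ 0.05 -0.03 -0.06]
delta in current axes [-0.0016 -0.0004  0.0645] in target axes [-0.0016 -0.0004  0.0645]
pos [0.4671 0.0233 0.1025] t 13.67 grip 0.999 F [-0.1 -0.7  0.2]
```

Request:
{"name": "send_rows", "arguments": {"commands": [{"translation":[-0.001,0,0.015],"rot":[0,0,0],"grip":0.085},{"translation":[0,0,0.018],"rot":[0,0,0],"grip":0.085},{"translation":[0,0,0.015],"rot":[0,0,0],"grip":0.085},{"translation":[0,0,0.01],"rot":[0,0,0],"grip":0.085},{"translation":[0,0,0.006],"rot":[0,0,0],"grip":0.085}]}}

```text
t: 14.08
eef_pos: [0.4681, 0.0251, 0.0393]
tool_rot: [-0.001, 0.711, -0.703, 0.001]
contact_force: [0.1, -0.2, -0.1]
gripper_width: 0.995
```

Request:
{"name": "send_rows", "arguments": {"commands": [{"translation":[0,0,0],"rot":[0,0,0],"grip":0.085},{"translation":[0,0,0],"rot":[0,0,0],"grip":0.085},{"translation":[0,0,0],"rot":[0,0,0],"grip":0.085},{"translation":[0,0,0],"rot":[0,0,0],"grip":0.085},{"translation":[0,0,0],"rot":[0,0,0],"grip":0.085}]}}

```text
t: 14.5
eef_pos: [0.4683, 0.0257, 0.0402]
tool_rot: [-0.001, 0.712, -0.703, 0.001]
contact_force: [0.7, -0.1, -0.7]
gripper_width: 0.996
```

```bash
python3 go.py .4674 .0249 .038 -89.3
```

```text
rot needed deg [-0.17  0.01  0.04]
delta in current axes [0.0007 0.0009 0.0022] in target axes [0.0007 0.0009 0.0022]
pos [0.4683 0.0257 0.0402] t 14.5 grip 0.996 F [ 0.7 -0.1 -0.7]
```

Request:
{"name": "send_rows", "arguments": {"commands": [{"translation":[0.0007,0.0009,0.001],"rot":[0,0,0],"grip":0.07},{"translation":[0,0,0],"rot":[0,0,0],"grip":0.06},{"translation":[0,0,0],"rot":[0,0,0],"grip":0.052},{"translation":[0,0,0],"rot":[0,0,0],"grip":0.047},{"translation":[0,0,0],"rot":[0,0,0],"grip":0.044}], "force": 25}}

```text
t: 14.92
eef_pos: [0.4669, 0.0249, 0.0386]
tool_rot: [-0.001, 0.712, -0.703, 0.001]
contact_force: [1.2, -0.2, 0.6]
gripper_width: 0.515
```

Request:
{"name": "send_rows", "arguments": {"commands": [{"translation":[0,0,0],"rot":[0,0,0],"grip":0.042},{"translation":[0,0,0],"rot":[0,0,0],"grip":0.04},{"translation":[0,0,0],"rot":[0,0,0],"grip":0.038},{"translation":[0,0,0],"rot":[0,0,0],"grip":0.034},{"translation":[0,0,0],"rot":[0,0,0],"grip":0.03}]}}

```text
t: 15.33
eef_pos: [0.467, 0.0246, 0.0389]
tool_rot: [-0.001, 0.711, -0.703, 0.001]
contact_force: [-1.7, -0.4, 4.8]
gripper_width: 0.445
```

Request:
{"name": "send_rows", "arguments": {"commands": [{"translation":[0,0,0],"rot":[0,0,0],"grip":0.03},{"translation":[0,0,0],"rot":[0,0,0],"grip":0.03},{"translation":[0,0,0],"rot":[0,0,0],"grip":0.03},{"translation":[0,0,0],"rot":[0,0,0],"grip":0.03},{"translation":[0,0,0],"rot":[0,0,0],"grip":0.03}]}}

```text
t: 15.75
eef_pos: [0.467, 0.0246, 0.0389]
tool_rot: [-0.001, 0.711, -0.703, 0.001]
contact_force: [-1.4, -0.7, 5.9]
gripper_width: 0.446
```

```bash
python3 go.py .4674 .0249 .15 -89.3
```

```text
rot needed deg [-0.11 -0.02  0.01]
delta in current axes [-0.0003 -0.0006 -0.1111] in target axes [-0.0003 -0.0004 -0.1111]
pos [0.467  0.0246 0.0389] t 15.75 grip 0.446 F [-1.4 -0.7  5.9]
```

Gripped at 38 mm, which matches the small cup. Lifting.

Request:
{"name": "send_rows", "arguments": {"commands": [{"translation":[0,0,-0.005],"rot":[0,0,0],"grip":0.03},{"translation":[0,0,-0.01],"rot":[0,0,0],"grip":0.03},{"translation":[0,0,-0.02],"rot":[0,0,0],"grip":0.03},{"translation":[0,0,-0.025],"rot":[0,0,0],"grip":0.03},{"translation":[0,0,-0.025],"rot":[0,0,0],"grip":0.03}]}}

```text
t: 16.17
eef_pos: [0.4662, 0.0251, 0.1249]
tool_rot: [-0.0, 0.712, -0.702, 0.0]
contact_force: [1.8, -0.1, -1.5]
gripper_width: 0.445
```

Request:
{"name": "send_rows", "arguments": {"commands": [{"translation":[0,0,-0.02],"rot":[0,0,0],"grip":0.03},{"translation":[0,0,-0.015],"rot":[0,0,0],"grip":0.03},{"translation":[0,0,0],"rot":[0,0,0],"grip":0.03},{"translation":[0,0,0],"rot":[0,0,0],"grip":0.03},{"translation":[0,0,0],"rot":[0,0,0],"grip":0.03}]}}

```text
t: 16.58
eef_pos: [0.4661, 0.0248, 0.1581]
tool_rot: [-0.0, 0.712, -0.703, 0.0]
contact_force: [0.1, -0.2, -1.8]
gripper_width: 0.445
```

```bash
python3 go.py .5355 .2438 .155 -89.3
python3 - <<'E'
from station import *
from h import *
r=read_camera("wrist");cv2.imwrite(f"pics/w9.png",r["pixels"][:,:,::-1])
p=get_obs()["eef_pos"];P=cloud(r)
m=(np.hypot(P[...,0]-p[0],P[...,1]-p[1])<.014);q=P[m];print(len(q),np.percentile(q[:,2],[5,50,95])-p[2])
E
```

```text
rot needed deg [-0.05 -0.    0.04]
delta in current axes [-0.2181 -0.0722  0.0032] in target axes [-0.2182 -0.0721  0.0031]
pos [0.4661 0.0248 0.1581] t 16.58 grip 0.445 F [ 0.1 -0.2 -1.8]
7782 [-0.15768578  0.05799027  0.07361202]
```

View pics/w9.png

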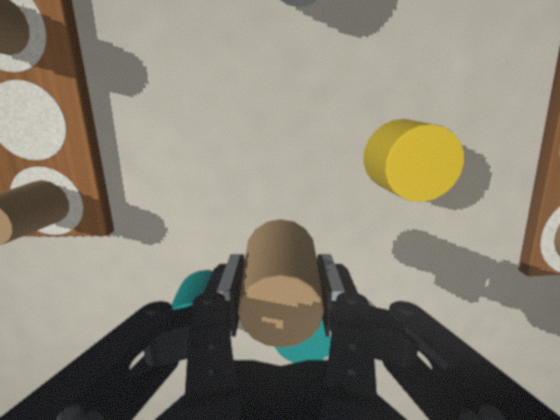

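The small cup is held upright between the pads at (282,280). Carrying it to the small plank.

Request:
{"name": "send_rows", "arguments": {"commands": [{"translation":[-0.01,-0.003,0],"rot":[0,0,0],"grip":0.03},{"translation":[-0.018,-0.006,0],"rot":[0,0,0],"grip":0.03},{"translation":[-0.02,-0.007,0],"rot":[0,0,0],"grip":0.03},{"translation":[-0.02,-0.007,0],"rot":[0,0,0],"grip":0.03},{"translation":[-0.02,-0.007,0],"rot":[0,0,0],"grip":0.03}]}}

```text
t: 17.05
eef_pos: [0.4954, 0.115, 0.1577]
tool_rot: [-0.0, 0.712, -0.702, -0.0]
contact_force: [0.6, 0.0, -1.4]
gripper_width: 0.445
```

Request:
{"name": "send_rows", "arguments": {"commands": [{"translation":[-0.02,-0.007,0],"rot":[0,0,0],"grip":0.03},{"translation":[-0.02,-0.007,0],"rot":[0,0,0],"grip":0.03},{"translation":[-0.02,-0.007,0],"rot":[0,0,0],"grip":0.03},{"translation":[-0.02,-0.007,0],"rot":[0,0,0],"grip":0.03},{"translation":[-0.02,-0.006,0],"rot":[0,0,0],"grip":0.03}]}}

```text
t: 17.47
eef_pos: [0.528, 0.2156, 0.1575]
tool_rot: [0.0, 0.712, -0.702, 0.0]
contact_force: [0.0, 0.5, -0.5]
gripper_width: 0.444
```

Request:
{"name": "send_rows", "arguments": {"commands": [{"translation":[-0.017,-0.005,0],"rot":[0,0,0],"grip":0.03},{"translation":[-0.01,-0.003,0],"rot":[0,0,0],"grip":0.03},{"translation":[-0.003,0,0],"rot":[0,0,0],"grip":0.03},{"translation":[0,0,0],"rot":[0,0,0],"grip":0.03},{"translation":[0,0,0],"rot":[0,0,0],"grip":0.03}]}}

```text
t: 17.88
eef_pos: [0.5355, 0.2428, 0.1581]
tool_rot: [0.0, 0.711, -0.703, 0.001]
contact_force: [-0.5, -0.8, -1.0]
gripper_width: 0.446
```

```bash
python3 go.py .5358 .2439 .0539 -89.3
python3 - <<'E'
from station import *
from h import *
r=read_camera("scene");cv2.imwrite(f"pics/s10.png",r["pixels"][:,:,::-1])
E
```

```text
rot needed deg [-0.03 -0.06  0.01]
delta in current axes [-0.0012 -0.0003  0.1042] in target axes [-0.0011 -0.0003  0.1042]
pos [0.5355 0.2428 0.1581] t 17.88 grip 0.446 F [-0.5 -0.8 -1. ]
```

View pics/s10.png

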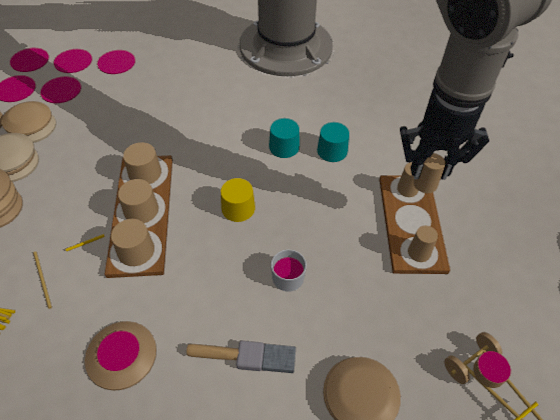

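Scene view: the small cup is in hand at (432,172) and level, above the empty round at (413,219). Descending.

Request:
{"name": "send_rows", "arguments": {"commands": [{"translation":[-0.001,0,0.015],"rot":[0,0,0],"grip":0.03},{"translation":[0,0,0.02],"rot":[0,0,0],"grip":0.03},{"translation":[0,0,0.02],"rot":[0,0,0],"grip":0.03},{"translation":[0,0,0.015],"rot":[0,0,0],"grip":0.03},{"translation":[0,0,0.01],"rot":[0,0,0],"grip":0.03}]}}

```text
t: 18.35
eef_pos: [0.5354, 0.2428, 0.0771]
tool_rot: [0.001, 0.711, -0.703, 0.001]
contact_force: [-0.6, 0.0, -1.2]
gripper_width: 0.448
```

Request:
{"name": "send_rows", "arguments": {"commands": [{"translation":[0,0,0.005],"rot":[0,0,0],"grip":0.03},{"translation":[0,0,0.003],"rot":[0,0,0],"grip":0.03},{"translation":[0,0,0],"rot":[0,0,0],"grip":0.03},{"translation":[0,0,0],"rot":[0,0,0],"grip":0.03},{"translation":[0,0,0],"rot":[0,0,0],"grip":0.03}]}}

```text
t: 18.77
eef_pos: [0.5366, 0.2451, 0.0716]
tool_rot: [-0.001, 0.712, -0.703, 0.001]
contact_force: [0.0, 0.2, -0.9]
gripper_width: 0.448
```

```bash
python3 go.py .5358 .2439 .0539 -89.3
python3 - <<'E'
from station import *
from h import *
r=read_camera("side");cv2.imwrite(f"pics/side11.png",cv2.resize(r["pixels"][240:380,140:340,::-1],None,fx=3,fy=3))
E
```

```text
rot needed deg [-0.18  0.05  0.03]
delta in current axes [0.0012 0.0009 0.0177] in target axes [0.0012 0.0008 0.0177]
pos [0.5366 0.2451 0.0716] t 18.77 grip 0.448 F [ 0.   0.2 -0.9]
```

View pics/side11.png

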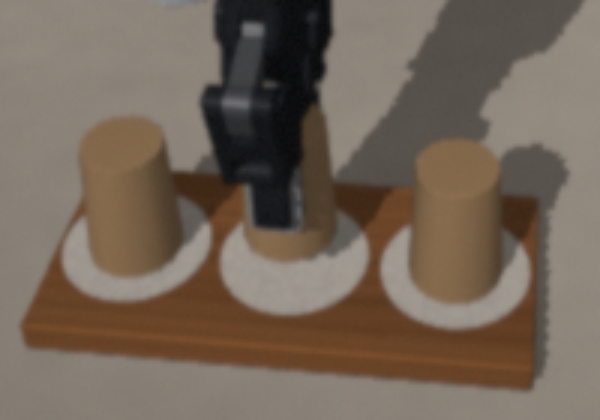

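The cup hovers over the middle round, level. About 17 mm to go.

Request:
{"name": "send_rows", "arguments": {"commands": [{"translation":[0.001,0.001,0.004],"rot":[0,0,0],"grip":0.03},{"translation":[0,0,0.004],"rot":[0,0,0],"grip":0.03},{"translation":[0,0,0.003],"rot":[0,0,0],"grip":0.03},{"translation":[0,0,0.001],"rot":[0,0,0],"grip":0.03},{"translation":[0,0,0],"rot":[0,0,0],"grip":0.03}]}}

```text
t: 19.23
eef_pos: [0.5348, 0.2437, 0.0582]
tool_rot: [-0.0, 0.712, -0.703, 0.0]
contact_force: [-0.2, 1.3, -0.9]
gripper_width: 0.446
```

Request:
{"name": "send_rows", "arguments": {"commands": [{"translation":[0,0,0.001],"rot":[0,0,0],"grip":0.03},{"translation":[0,0,0.001],"rot":[0,0,0],"grip":0.03},{"translation":[0,0,0],"rot":[0,0,0],"grip":0.03},{"translation":[0,0,0],"rot":[0,0,0],"grip":0.03},{"translation":[0,0,0],"rot":[0,0,0],"grip":0.03}]}}

```text
t: 19.65
eef_pos: [0.5351, 0.2438, 0.0568]
tool_rot: [-0.001, 0.712, -0.703, 0.001]
contact_force: [0.8, 0.5, -1.3]
gripper_width: 0.447
```

```bash
python3 go.py .5358 .2439 .0539 -89.3
```

```text
rot needed deg [-0.11  0.01  0.04]
delta in current axes [-0.     -0.0007  0.0029] in target axes [-0.     -0.0007  0.0029]
pos [0.5351 0.2438 0.0568] t 19.65 grip 0.447 F [ 0.8  0.5 -1.3]
```

Request:
{"name": "send_rows", "arguments": {"commands": [{"translation":[0,0,0.0007],"rot":[0,0,0],"grip":0.03},{"translation":[0,0,0.0007],"rot":[0,0,0],"grip":0.03},{"translation":[0,0,0.0006],"rot":[0,0,0],"grip":0.03},{"translation":[0,0,0],"rot":[0,0,0],"grip":0.03},{"translation":[0,0,0],"rot":[0,0,0],"grip":0.03}]}}

```text
t: 20.07
eef_pos: [0.5351, 0.2438, 0.0547]
tool_rot: [-0.001, 0.712, -0.703, 0.001]
contact_force: [-0.2, -0.8, -1.6]
gripper_width: 0.446
```

Request:
{"name": "send_rows", "arguments": {"commands": [{"translation":[0,0,0.0005],"rot":[0,0,0],"grip":0.03},{"translation":[0,0,0.0005],"rot":[0,0,0],"grip":0.03},{"translation":[0,0,0],"rot":[0,0,0],"grip":0.03},{"translation":[0,0,0],"rot":[0,0,0],"grip":0.03},{"translation":[0,0,0],"rot":[0,0,0],"grip":0.03}]}}

```text
t: 20.48
eef_pos: [0.5352, 0.2439, 0.054]
tool_rot: [-0.001, 0.712, -0.703, 0.001]
contact_force: [-0.5, -1.0, 3.7]
gripper_width: 0.442
```

Touched at 0.054 as predicted. I'll nudge down slightly, then open.

Request:
{"name": "send_rows", "arguments": {"commands": [{"translation":[0,0,0.0003],"rot":[0,0,0],"grip":0.03},{"translation":[0,0,0],"rot":[0,0,0],"grip":0.03},{"translation":[0,0,0],"rot":[0,0,0],"grip":0.039},{"translation":[0,0,0],"rot":[0,0,0],"grip":0.041},{"translation":[0,0,0],"rot":[0,0,0],"grip":0.044}]}}

```text
t: 20.9
eef_pos: [0.5351, 0.2438, 0.0533]
tool_rot: [-0.001, 0.712, -0.703, 0.001]
contact_force: [-0.0, 0.8, 0.9]
gripper_width: 0.513
```

Request:
{"name": "send_rows", "arguments": {"commands": [{"translation":[0,0,0],"rot":[0,0,0],"grip":0.05},{"translation":[0,0,0],"rot":[0,0,0],"grip":0.06},{"translation":[0,0,0],"rot":[0,0,0],"grip":0.075},{"translation":[0,0,0],"rot":[0,0,0],"grip":0.085},{"translation":[0,0,0],"rot":[0,0,0],"grip":0.085}]}}

```text
t: 21.32
eef_pos: [0.5351, 0.2438, 0.0534]
tool_rot: [-0.001, 0.712, -0.703, 0.001]
contact_force: [-0.5, -0.8, 0.3]
gripper_width: 0.994
```

Request:
{"name": "send_rows", "arguments": {"commands": [{"translation":[0,0,0],"rot":[0,0,0],"grip":0.085},{"translation":[0,0,-0.005],"rot":[0,0,0],"grip":0.085},{"translation":[0,0,-0.015],"rot":[0,0,0],"grip":0.085},{"translation":[0,0,-0.02],"rot":[0,0,0],"grip":0.085},{"translation":[0,0,-0.025],"rot":[0,0,0],"grip":0.085}]}}

```text
t: 21.73
eef_pos: [0.534, 0.2433, 0.1183]
tool_rot: [0.001, 0.712, -0.702, 0.0]
contact_force: [0.7, -1.2, 0.8]
gripper_width: 0.997
```

Request:
{"name": "send_rows", "arguments": {"commands": [{"translation":[0,0,-0.025],"rot":[0,0,0],"grip":0.085},{"translation":[0,0,-0.03],"rot":[0,0,0],"grip":0.085},{"translation":[0,0,-0.03],"rot":[0,0,0],"grip":0.085},{"translation":[0,0,-0.02],"rot":[0,0,0],"grip":0.085},{"translation":[0,0,0],"rot":[0,0,0],"grip":0.085}]}}

```text
t: 22.15
eef_pos: [0.537, 0.2453, 0.229]
tool_rot: [-0.005, 0.712, -0.703, 0.002]
contact_force: [1.1, 0.3, 0.3]
gripper_width: 0.993
```

```bash
python3 go.py .5358 .2439 .2 -89.3
python3 - <<'E'
from station import *
from h import *
for n in("side","scene"):
    r=read_camera(n);cv2.imwrite(f"pics/{n}12.png",r["pixels"][:,:,::-1])
    P=cloud(r);hsv=cv2.cvtColor(r["pixels"],cv2.COLOR_RGB2HSV)
    for nm,c,lo,hi,rr in(("small",(.5358,.2439),.070,.080,.03),("large",(.529,-.265),.067,.078,.04)):
        m=(np.hypot(P[...,0]-c[0],P[...,1]-c[1])<rr)&(P[...,2]>lo)&(P[...,2]<hi)&(hsv[...,0]<22)&(hsv[...,1]>60)
        q=P[m];print(n,nm,len(q),np.median(q[:,2]).round(4),cv2.minEnclosingCircle((q[:,:2]*1000).astype(np.float32)))
r=read_camera("wrist");cv2.imwrite(f"pics/w12.png",r["pixels"][:,:,::-1])
E
```

```text
rot needed deg [-0.55  0.22  0.03]
delta in current axes [0.0015 0.0015 0.0289] in target axes [0.0014 0.0012 0.029 ]
pos [0.537  0.2453 0.229 ] t 22.15 grip 0.993 F [1.1 0.3 0.3]
side small 479 0.0739 ((534.8887939453125, 243.55648803710938), 18.62223243713379)
side large 209 0.0696 ((530.6728515625, -262.44354248046875), 30.1198673248291)
scene small 292 0.0758 ((535.4188842773438, 243.6895751953125), 19.174501419067383)
scene large 735 0.0713 ((528.9627685546875, -263.6214904785156), 31.9019832611084)
```

View pics/side12.png

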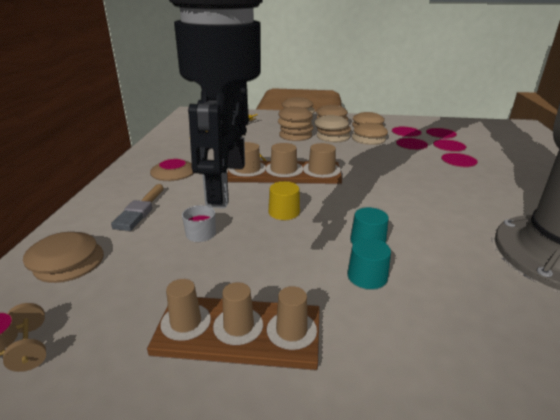

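View pics/w12.png

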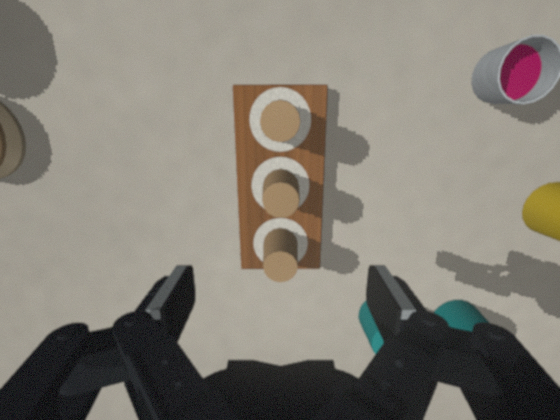

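Both cups stand upright in the middle of their rows: side view (284,157) and (238,310), wrist view (281,190). The gripper is clear, so I'm handing in.

Run:
```python
from station import *
print(hand_in())
```

```text
the job is handed in; nothing more can be done
None
```

I lifted the larger cup straight off while the smaller stayed standing. I then set each cup mouth-down on the middle (empty) round of its own plank, and handed in at about 22 s with the gripper raised clear. No verdict was reported.

| Cup | Where it stands in the last views (mm) | Its round (mm) | Top height (mm) |
|---|---|---|---|
| Larger | (529–531, −262 to −264) | (529, −265) | about 70–71 (expected 71) |
| Smaller | (535, 243.6) | (536, 244) | about 74–76 (expected 75) |

- **Centring:** the two cameras put the larger cup 1–3 mm off its round's centre in y, about the calibration error. The gripper itself let go of it at (529, −264.6). The smaller cup is within about 1 mm.
- **Handling:** both touch-downs came at the height I had predicted. The highest force at a move's end was about 11 N, as the larger cup was set down.
- **Failed measurement:** my early outline of the empty large round ran into its surroundings in both views. I took that round's position from the plank outline and the two neighbouring cups instead.
- **Look-alikes:** the yellow and turquoise cups were left alone.

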